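Bring the seedling under the drip spout

TASK

Push on a spoke of the watering carousel with a fingertip to turn it, either way round, until the pot with the seedling stands centred under the drip spout, then take the hand away. Do not touch, lift or tip any of the pots; they ride round in their sockets. Leave the beaker, the jar and the brush where they are.

Things in the scene. Friction and masses are not known exactly. Their poses are not given: they have to be found in the camera images.
- spokes: The hand-wheel on top of the carousel: black hub and three steel spokes with ball ends, turning with the deck. Origin: on the turning axis, 21 mm above the bench (146 mm below the spokes); z is up; its x axis points at a socket.
- hub (a point): Centre of the carousel's black hub on its vertical turning axis, at the spokes' height, 167 mm above the bench. The hub is a disc 42 mm across, 153 to 181 mm above the bench, on a 24 mm post. Below it turns an aluminium deck 330 mm across, top 30 mm above the bench. Only pots, post and spout are between deck and spokes.
- spoke_end0 (a point): Black end ball (20 mm) of one of three equal level steel spokes (12 mm round bars, 120 degrees apart), 95 mm from the axis, 167 mm above the bench. From above each spoke lies midway between two pots. The bar is free from 21 to 85 mm from the axis and may be pushed sideways from either side; a fingertip 130 mm above the bench still clears the seedling.
- spoke_end1 (a point): Black end ball (20 mm) of one of three equal level steel spokes (12 mm round bars, 120 degrees apart), 95 mm from the axis, 167 mm above the bench. From above each spoke lies midway between two pots. The bar is free from 21 to 85 mm from the axis and may be pushed sideways from either side; a fingertip 130 mm above the bench still clears the seedling.
- spoke_end2 (a point): Black end ball (20 mm) of one of three equal level steel spokes (12 mm round bars, 120 degrees apart), 95 mm from the axis, 167 mm above the bench. From above each spoke lies midway between two pots. The bar is free from 21 to 85 mm from the axis and may be pushed sideways from either side; a fingertip 130 mm above the bench still clears the seedling.
- carousel (a joint): Angle of the carousel (deck, pots and spokes) in rad, growing anticlockwise from above, 0 at the start; it turns either way (limits -7 and 7). At the start no pot is within 0.7 rad of the spout. Friction holds it where it is left: it takes 0.12 N m to turn (1.7 N at 70 mm), more when turned faster (0.3 N m per rad/s), and does not coast.
- pot_seedling: Terracotta pot, 54 mm across below, 66 mm at the rim, 58 mm tall, with the only green seedling (four leaves within 26 mm of its middle, top 110 mm above the bench). Loose in one of three sockets (12 mm high rings on the deck, 120 mm from the axis, 120 degrees apart); which one varies. Origin: centre of its underside, 30 mm above the bench; z is up.
- pot_bare: The same pot with bare soil only, in another socket. Origin: centre of its underside.
- pot_stake: The same pot with bare soil and a small wooden label stake (12 mm wide, top 80 mm above the pot's underside), in the third socket. Origin: centre of its underside.
- spout_tip (a point): Lower end of the fixed drip spout: a 10 mm steel tube beside a white tank (122 mm tall with its cap), rising 195 mm from the axis to 173 mm above the bench, running level towards the axis and turning down 120 mm from the axis to end here, 135 mm above the bench. It stands on the carousel's far side from the robot, up to 40 degrees to either side.
- beaker: Glass beaker, 68 mm across, 90 mm tall, loose on the bench left of the carousel. Origin: centre of its underside.
- jar: Closed jar, 64 mm across, 85 mm tall, loose on the bench right of the carousel. Origin: centre of its underside.
- brush: Brush lying on the bench right of the carousel, loose. Origin: centre of its underside.
Things that resemble listed ones, but are neither listed nor needed, are in the scene too. What is shaped like the pot_bare but red is not meant.

How it is judged:
By the outcome, as a careful person would: the job done as asked, in the order asked, and still so for the second after the job is handed in, with the robot touching nothing.
It also fails if it takes over 45 s, if anything falls off the work surface, if the arm or the gripper's body presses on something with over 40 N, if the wrist force passes 120 N, or if a joint passes its speed limit or range.

ROBOT

A 7-joint arm with a two-finger parallel gripper is mounted at the origin on the work surface. World frame = base frame: x ahead of the robot, y to its left, z up, the work surface at z = 0. Lengths are in m, angles in degrees, forces in N, time in s.
With the tool pointing down it reaches from about 0.425 to 0.875 m from the base axis. Payload 4.7 kg.
Tool frame: the origin (TCP) lies on the centre line of the jaws, within the pads' length; the fingertips stand 17 mm ahead of it and the grasp point (between the pads) lies 2 mm behind it; z points along the fingers, y is the line along which they close (so a half turn about z gives the same grasp; the last joint's range is limited). The gripper opens to 87 mm and grips with 3 to 60 N. Pads are 19 mm wide; open, the fingers measure 117 mm over their backs; the gripper's body (75 mm by 190 mm) begins 51 mm behind the grasp point.
Start: joints at [66.469, 18.392, -4.016, 83.108, 1.295, 78.541, -3.26], TCP at [0.268, -0.592, 0.24] pointing down, gripper open.
Joint ranges: [-163.93, 163.93], [-17.29, 119.83], [-79.2, 71.16], [3.27, 140.29], [-89.18, 269.18], [5.43, 117.66], [-154.24, 154.24]. Speed limits (degrees/s): [147.25, 147.25, 180, 180, 180, 180, 180].

INTERFACE

Orientations are given as [roll, pitch, yaw] about the fixed x, y, z axes, in that order (R = Rz(yaw) Ry(pitch) Rx(roll)).
In Python, from cell import env, read_camera gives the robot as it stands.
- The arm moves only by the shell command python3 -m jog 'ROWS' [FORCE]. ROWS is JSON, a list of rows, each a list of 5 numbers: the opening, from 0 (shut) to 1 (fully open), then the shift along the tool's x, y, z each as a share of 0.02 m, from -1 to 1, then the turn about the tool's z as a share of 45 degrees, from -1 to 1. In form: [[gripper, x, y, z, yaw], ...]. A call has 1 to 12 rows; each row shifts and turns the commanded pose from where the row before left it, along the tool's axes as they then stand; what a row does not reach is not made up. A row lasts 1/12 s, in which the tool goes at most 41.7 mm and 7.16 degrees, less where a joint would pass 70% of its speed; a pose out of reach is approached as far as the arm can. A call with a number of a shift or a turn outside -1 to 1 is refused whole. A call with a gripper value outside its range is refused whole. The fingers move at their own pace and stop on an object; FORCE is the grip in N (left out, the last holds). Time passes only in rows, so rows that do not move let the fingers close. It gives the time, the measured TCP pose, the force, the opening and the grip force at its end, in the units of the state.
- env.get_obs(): the state, without advancing time (a new reading comes with each control period).
- read_camera(name): name is "scene" or "top" or "wrist"; returns a dict with "color" (420x560x3 uint8, red, green, blue), "range_z" (420x560 float32, m along the optical axis (not along the pixel's ray), 0 where there is no reading), "mtx" (3x3 intrinsics, pixels), "world_from_camera" (4x4, takes a point from camera to world coordinates); the wrist camera has in their place "T_tool_cam" (4x4, takes a point from camera to tool coordinates, whose origin is the TCP and whose axes are the flange's). Camera axes: x right, y down, z forward; pixel columns grow to the right and rows downward; lengths in m; the calibration is good to about 2 mm. A picture is of the moment at which its call begins: read the wrist's pose just before it.
- env.sign_off(): hands the job in; it is judged then, once.
The state is a dict: "time_s": time; "qpos": joint angles; "joint_velocities": joint speeds; "effort": joint torques, N m; "tool_pos": TCP position; "tool_rot": TCP orientation; "force": force on the tool from outside, world axes, zero at the start; "wrist_torque": the same for the moment, N m; "grip_width": finger opening in m; "grasp_force": force on a finger pad.
Only numpy, scipy, OpenCV 4.12 (cv2) and the standard library are available. Lean on these libraries where they do the work, as an engineer would, in place of code of your own. Each camera call takes 0.05 s, during which the arm holds its last target. There are 200 camera calls.

## Working session

There is one attempt and no reset: what is moved stays moved. The work goes in short steps, Python scripts to look and compute and a shell command to move; the robot and the scene stay as the last step left them, time stands still between calls to the robot, and variables do not carry over. Pictures are saved under pics/ and viewed, at most 10 in all, crops included, and the job is handed in when it is done.

```bash
mkdir -p pics
python3 - <<'E'
from cell import env, read_camera
import cv2, numpy as np
for n in("top","scene"):
    c=read_camera(n); cv2.imwrite(f"pics/{n}0.png",c["color"][:,:,::-1]); np.savez(f"{n}0.npz",**c)
    print(n,c["mtx"].round(1).tolist(),c["world_from_camera"].round(3).tolist())
o=env.get_obs();print(o["time_s"],o["tool_pos"],o["tool_rot"],o["force"],o["grip_width"])
E
```

```text
top [[453.2, 0.0, 275.5], [0.0, 453.2, 209.5], [0.0, 0.0, 1.0]] [[-0.029, -0.994, 0.11, 0.313], [-1.0, 0.029, -0.002, -0.045], [-0.001, -0.11, -0.994, 1.458], [0.0, 0.0, 0.0, 1.0]]
scene [[414.0, 0.0, 278.2], [0.0, 414.0, 212.4], [0.0, 0.0, 1.0]] [[-0.724, 0.517, -0.456, 1.017], [0.69, 0.553, -0.467, 0.498], [0.011, -0.653, -0.757, 0.967], [0.0, 0.0, 0.0, 1.0]]
0.1 [ 0.26765644 -0.59182129  0.23858641] [-1.79903004e+02  4.42810390e-03  2.43402231e+01] [-0.29866028  0.74959624  0.31974005] 0.08705795088369095
```

View pics/top0.png

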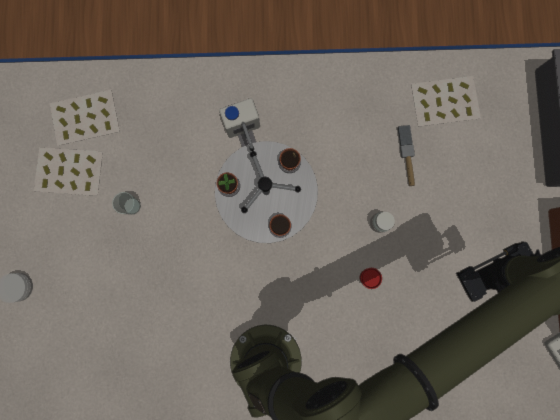

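View pics/scene0.png

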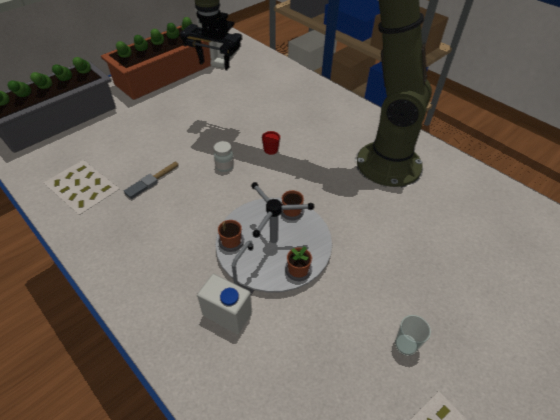

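Top view: hub is at (265,184) and the spoke ends are at (253,153), (298,189) and (244,210). The seedling pot is at (228,184), the other pots at (290,159) and (281,225). The tank is at (240,118), with its spout near (250,145). The red cup at (371,278) is a decoy. The only green-leaved pot on the deck is the one at (228,184), so I'll confirm it in an enlarged crop.

```bash
cat > h.py <<'E'
import numpy as np, cv2
def ray(c,u,v,z):
    T=c["world_from_camera"]; d=T[:3,:3]@np.linalg.solve(c["mtx"],[u,v,1.]); o=T[:3,3]
    return o+d*(z-o[2])/d[2]
def pt(c,u,v):
    return (c["world_from_camera"]@np.r_[np.linalg.solve(c["mtx"],[u,v,1.])*c["range_z"][int(v),int(u)],1])[:3]
def cloud(c):
    h,w=c["range_z"].shape; v,u=np.mgrid[:h,:w]; z=c["range_z"]
    P=np.stack([u,v,np.ones_like(u)],-1)@np.linalg.inv(c["mtx"]).T*z[...,None]
    P=P@c["world_from_camera"][:3,:3].T+c["world_from_camera"][:3,3]; P[z==0]=np.nan; return P
E
python3 - <<'E'
from h import *
a=dict(np.load("top0.npz")); b=dict(np.load("scene0.npz"))
def crop(c,x,y,w,h,s): return cv2.resize(c["color"][y:y+h,x:x+w,::-1],None,fx=s,fy=s,interpolation=cv2.INTER_CUBIC)
A=crop(a,205,90,120,160,3.75);B=crop(b,190,170,150,160,2.5)
im=np.zeros((600,800,3),np.uint8); im[:600,:450]=A; im[:400,450:800]=cv2.resize(B,(350,373))[:400] if 0 else np.vstack([cv2.resize(B,(350,373)),np.zeros((27,350,3),np.uint8)])
cv2.imwrite("pics/crop0.png",im)
for c in(a,b):
    P=cloud(c); I=c["color"].astype(int)
    g=(I[...,1]>I[...,0]+15)&(I[...,1]>I[...,2]+15)&(P[...,2]>.06)&(P[...,2]<.13)
    g&=(np.hypot(P[...,0]-.55,P[...,1])<.3)
    v,u=np.where(g); print("green",len(u),u.mean(),v.mean(),np.nanmedian(P[g],0), ray(c,u.mean(),v.mean(),.1))
    m=(P[...,2]>.155)&(P[...,2]<.19)&(I.max(-1)<60)&(np.hypot(P[...,0]-.55,P[...,1])<.3)
    n,L,S,C=cv2.connectedComponentsWithStats(m.astype(np.uint8))
    for i in range(1,n):
        if S[i,4]>3: print(S[i,4],C[i].round(1),ray(c,*C[i],.174).round(4),np.nanmean(P[L==i],0).round(4))
E
```

```text
green 93 225.95698924731184 181.61290322580646 [0.5514684  0.09966391 0.10301743] [0.55230768 0.10044852 0.1       ]
29 [252.4 153.6] [0.6191 0.0146 0.174 ] [0.6192 0.0147 0.1735]
170 [264.5 183.8] [ 0.5297 -0.018   0.174 ] [ 0.5289 -0.0181  0.179 ]
28 [297.3 188.7] [ 0.5129 -0.1115  0.174 ] [ 0.5128 -0.1115  0.1742]
30 [243.8 209.3] [0.4577 0.0429 0.174 ] [0.4578 0.043  0.1731]
green 123 299.3658536585366 253.8048780487805 [0.55275767 0.10204597 0.10304454] [0.55129534 0.10042342 0.1       ]
23 [253.9 185.1] [ 0.5201 -0.1062  0.174 ] [ 0.5189 -0.1076  0.1721]
226 [274.1 207.1] [ 0.5344 -0.0119  0.174 ] [ 0.5357 -0.0105  0.1762]
33 [310.2 205.9] [0.4639 0.0487 0.174 ] [0.4629 0.0478 0.1725]
44 [256.1 233. ] [0.624  0.0195 0.174 ] [0.6235 0.019  0.1731]
4 [250.  243.8] [0.6559 0.0338 0.174 ] [0.6512 0.0278 0.1638]
```

View pics/crop0.png

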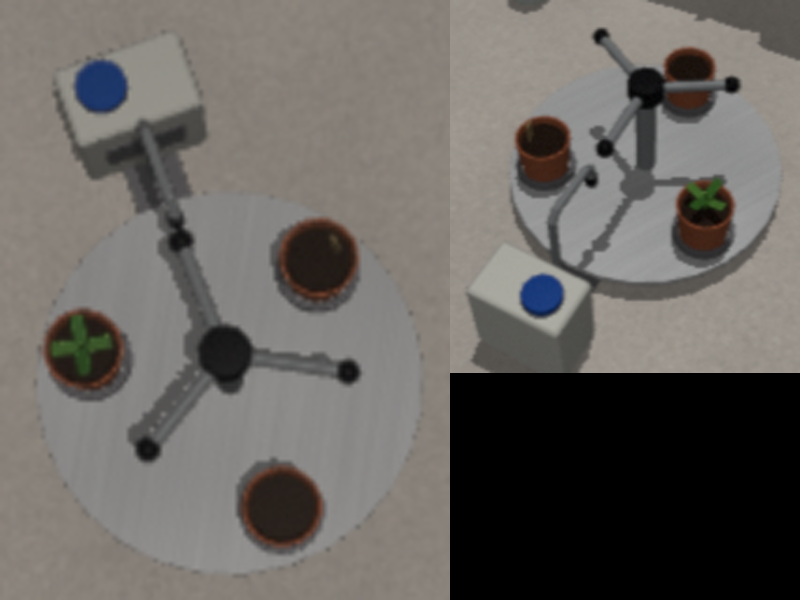

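The crop confirms the seedling: four green leaves in a terracotta pot on the deck, at crop (82,345). The spout's elbow shows at crop (173,213) in the left view, and its tip at crop (592,180) in the right view. Next I'll measure the spout angle about the axis.

Run:
```python
from h import *
for n,hub in(("top",(.5299,-.018)),("scene",(.536,-.0127))):
    c=dict(np.load(n+"0.npz")); P=cloud(c); d=P[...,:2]-hub; r=np.hypot(*d.transpose(2,0,1)); a=np.degrees(np.arctan2(d[...,1],d[...,0]))
    m=(r>.108)&(r<.21)&(P[...,2]>.13)&(P[...,2]<.19)&(abs(a)<60)
    v,u=np.where(m)
    for k in np.argsort(r[m]): print(n,u[k],v[k],(r[m][k]*1e3).round(),a[m][k].round(1),(P[m][k,2]*1e3).round(),c["color"][v[k],u[k]].tolist()) if k%3==0 else 0
    for lo,hi in((.108,.135),(.135,.16),(.16,.19)):
        q=m&(r>lo)&(r<hi); print(lo,q.sum(),np.median(a[q]),a[q].mean())
```

```text
top 251 150 116.0 19.4 137.0 [33, 33, 33]
top 251 149 116.0 19.1 147.0 [30, 30, 30]
top 252 148 117.0 17.3 152.0 [52, 52, 52]
top 250 147 119.0 19.6 161.0 [74, 75, 74]
top 253 147 120.0 15.4 145.0 [67, 66, 66]
top 252 146 121.0 16.4 157.0 [81, 81, 81]
top 252 145 123.0 16.1 161.0 [88, 88, 87]
top 249 145 125.0 19.9 165.0 [92, 91, 90]
top 250 144 126.0 18.2 165.0 [83, 84, 84]
top 250 143 127.0 17.9 173.0 [88, 88, 88]
top 250 142 130.0 17.5 174.0 [102, 102, 102]
top 251 141 133.0 15.8 168.0 [76, 76, 76]
top 248 141 135.0 19.3 170.0 [82, 82, 82]
top 248 140 138.0 18.9 171.0 [86, 85, 86]
top 248 139 142.0 18.5 168.0 [91, 91, 91]
top 248 138 143.0 18.1 174.0 [93, 94, 94]
top 248 137 145.0 17.8 176.0 [94, 94, 94]
top 249 136 149.0 16.2 167.0 [79, 79, 79]
top 246 136 151.0 19.4 172.0 [74, 75, 75]
top 246 135 155.0 19.0 168.0 [81, 81, 81]
top 246 134 157.0 18.6 169.0 [87, 87, 87]
top 247 133 158.0 17.3 174.0 [91, 91, 91]
top 247 132 161.0 17.0 174.0 [88, 88, 88]
top 247 131 164.0 16.7 173.0 [82, 82, 82]
top 244 131 168.0 19.5 168.0 [60, 61, 60]
top 245 130 169.0 18.2 170.0 [92, 92, 92]
top 2
[... 2961 characters left out ...]
270 189.0 19.1 140.0 [111, 111, 112]
scene 234 265 189.0 17.9 159.0 [80, 82, 82]
scene 235 267 191.0 18.9 154.0 [77, 77, 78]
scene 233 264 192.0 17.7 165.0 [88, 89, 90]
scene 235 269 192.0 18.9 147.0 [77, 78, 78]
scene 234 268 192.0 18.2 150.0 [59, 60, 61]
scene 233 266 192.0 17.6 158.0 [73, 74, 75]
scene 235 273 192.0 18.6 130.0 [63, 63, 65]
scene 235 271 193.0 19.0 141.0 [62, 63, 64]
scene 232 269 193.0 16.6 144.0 [91, 92, 93]
scene 232 267 194.0 17.0 154.0 [72, 72, 73]
scene 233 270 195.0 17.7 144.0 [62, 63, 64]
scene 234 272 195.0 18.4 138.0 [57, 58, 59]
0.108 61 18.60452115705803 18.416954875795295
0.135 38 18.00535633288421 17.884338096936492
0.16 65 18.20623474974858 17.99271896312075
```

```bash
python3 -m jog '[[0,0,1,0,0],[0,0,-1,0,0.15],[0,0,-1,0,0.15],[0,0,-1,0,0.15],[0,0,-1,0,0.09],[0,0,-1,0,0],[0,0,-1,0,0],[0,0,-1,0,0],[0,0,-1,0,0],[0,0,-1,0,0],[0,0,-1,0,0],[0,0,-1,0,0]]'
```

```text
time_s: 1.1
tool_pos: [0.2563, -0.3923, 0.2391]
tool_rot: [-180.0, 0.0, 0.0]
force: [-0.6, 0.2, 0.4]
grip_width: 0.015
grasp_force: 0.0
```

Spout azimuth is 18.0° and the seedling is at 79.9°, so the carousel turns −61.9° (clockwise). That takes the near-left spoke from 139.9° to 78°.

```bash
python3 -m jog '[[0,1,-1,0,0],[0,1,-1,0,0],[0,1,-1,0,0],[0,1,-1,0,0],[0,1,-1,0,0],[0,1,-1,0,0],[0,1,-1,0,0],[0,1,-1,0,0],[0,1,-1,0,0],[0,1,-1,0,0],[0,0,-1,0,0],[0,0,-1,0,0]]'; python3 -m jog '[[0,0,-1,0,0],[0,0,-1,0,0],[0,0,-1,0,0],[0,0,-1,0,0],[0,0,-1,0,0],[0,0,-1,0,0],[0,0,-1,0,0],[0,0,0,0,0]]'
```

```text
time_s: 2.1
tool_pos: [0.4569, -0.1518, 0.2389]
tool_rot: [-179.9, 0.0, 0.1]
force: [0.5, 0.1, -0.3]
grip_width: 0.0006
grasp_force: 0.0
time_s: 2.77
tool_pos: [0.456, -0.0089, 0.2395]
tool_rot: [-179.9, 0.0, 0.4]
force: [-0.0, 1.5, -0.5]
grip_width: 0.0006
grasp_force: 0.0
```

```bash
python3 -m jog '[[0,0,0,1,0],[0,0,0,1,0],[0,0,0,1,0],[0,0,0,1,0],[0,0,0,0.2,0],[0,0,0,0,0]]'
python3 - <<'E'
from h import *
from cell import read_camera,env
print(env.get_obs()["tool_pos"])
c=read_camera("scene"); cv2.imwrite("pics/s1.png",cv2.resize(c["color"][130:290,180:360,::-1],None,fx=3,fy=3))
E
```

```text
time_s: 3.27
tool_pos: [0.455, -0.0138, 0.1542]
tool_rot: [-180.0, 0.2, 0.0]
force: [0.5, 0.1, 0.7]
grip_width: 0.0005
grasp_force: 0.0
[ 0.45497244 -0.01379416  0.15415556]
```

View pics/s1.png

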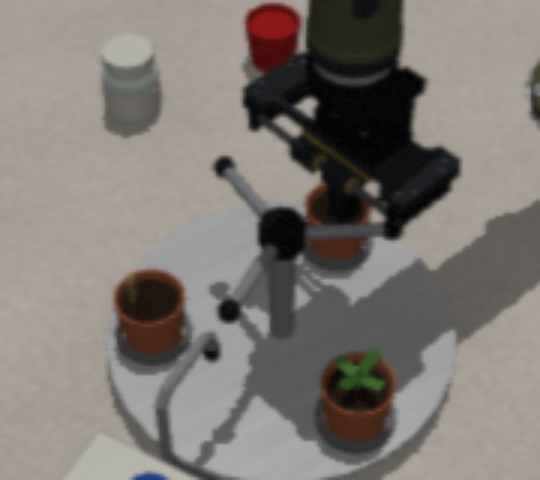

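The closed fingers stand behind the near-left spoke at crop (340,200) and touch nothing. Now I'll push along an arc to a little short of the goal.

```bash
python3 -m jog '[[0,0.3,-0.32,0,0],[0,0.3,-0.32,0,0],[0,0.25,-0.3,0,0],[0,0.22,-0.29,0,0],[0,0.22,-0.29,0,0],[0,0.22,-0.29,0,0],[0,0.22,-0.29,0,0],[0,0.22,-0.29,0,0],[0,0.3,-0.18,0,0],[0,0.3,-0.15,0,0],[0,0.3,-0.13,0,0],[0,0,0,0,0]]'
cat > m.py <<'E'
from h import *
from cell import read_camera,env
import sys
print(env.get_obs()["tool_pos"].round(4),env.get_obs()["force"].round(1))
for n,hub in(("top",(.5299,-.018)),("scene",(.536,-.0127))):
    c=read_camera(n); P=cloud(c); I=c["color"].astype(int)
    d=P[...,:2]-hub; r=np.hypot(d[...,0],d[...,1])
    m=(P[...,2]>.16)&(P[...,2]<.19)&(I.max(-1)<60)&(r>.075)&(r<.112)
    k,L,S,C=cv2.connectedComponentsWithStats(m.astype(np.uint8))
    for i in range(1,k):
        if S[i,4]>8:
            q=ray(c,*C[i],.174)[:2]-hub; print(n,"ball",S[i,4],np.hypot(*q).round(4),np.degrees(np.arctan2(q[1],q[0])).round(1))
    g=(I[...,1]>I[...,0]+15)&(I[...,1]>I[...,2]+15)&(P[...,2]>.06)&(P[...,2]<.13)&(r<.18)
    if g.sum(): 
        v,u=np.where(g); q=ray(c,u.mean(),v.mean(),.103)[:2]-hub; print(n,"green",g.sum(),np.hypot(*q).round(4),np.degrees(np.arctan2(q[1],q[0])).round(1))
    cv2.imwrite(f"pics/{n}_{sys.argv[1]}.png",cv2.resize(c["color"][90:290,180:380,::-1],None,fx=2.5,fy=2.5))
E
python3 m.py a
```

```text
time_s: 4.32
tool_pos: [0.5139, 0.0442, 0.1555]
tool_rot: [-180.0, 0.0, 0.1]
force: [1.0, 0.2, -0.2]
grip_width: 0.0006
grasp_force: 0.0
[0.5139 0.0442 0.1555] [ 1.   0.2 -0.2]
top ball 27 0.0945 -31.9
top ball 27 0.0952 -151.5
scene ball 40 0.0938 -31.1
scene ball 48 0.0938 88.4
scene green 117 0.1146 27.3
```

```bash
python3 -m jog '[[0,0.15,0,0,0],[0,0.15,0,0,0],[0,0,0,0,0]]'; python3 m.py b
```

```text
time_s: 4.67
tool_pos: [0.5192, 0.0446, 0.1558]
tool_rot: [-180.0, 0.0, 0.1]
force: [-0.4, 1.5, -0.6]
grip_width: 0.0006
grasp_force: 0.6
[0.5192 0.0446 0.1558] [-0.4  1.5 -0.6]
top ball 26 0.0954 -36.7
top ball 28 0.0948 -156.6
top green 6 0.1185 14.9
scene ball 38 0.0935 -36.7
scene ball 45 0.0922 83.1
scene green 119 0.1146 22.0
```

```bash
python3 -m jog '[[0,0.13,0,0,0],[0,0.14,0,0,0],[0,0,0,0,0]]'; python3 m.py c
```

```text
time_s: 5.02
tool_pos: [0.5246, 0.0439, 0.1556]
tool_rot: [-180.0, 0.0, 0.1]
force: [-1.2, 1.3, 0.3]
grip_width: 0.0006
grasp_force: 0.7
[0.5246 0.0439 0.1556] [-1.2  1.3  0.3]
top ball 25 0.0949 -43.2
top ball 27 0.0948 -162.6
top green 40 0.1173 12.3
scene ball 30 0.094 -42.7
scene ball 41 0.0924 76.9
scene green 96 0.1155 16.4
```

Within about 1° of the target. I'll back off, rise and verify.

```bash
python3 -m jog '[[0,-0.3,0,0,0],[0,-0.5,0,0,0],[0,-0.5,0,0,0],[0,0,0,-1,0],[0,0,0,-1,0],[0,0,0,-1,0],[0,0,0,-1,0],[0,0,1,-1,0],[0,0,1,0,0],[0,0,1,0,0],[0,0,1,0,0],[0,0,1,0,0]]'; python3 -m jog '[[0,0,1,0,0],[0,0,1,0,0],[0,0,1,0,0],[0,0,1,0,0],[0,0,1,0,0],[0,0,1,0,0],[0,0,1,0,0],[0,0,1,0,0],[0,0,1,0,0],[0,0,0,0,0]]'; python3 m.py d
python3 - <<'E'
import cv2,numpy as np
cv2.imwrite("pics/fin.png",np.hstack([cv2.imread("pics/top_d.png"),cv2.imread("pics/scene_d.png")])[:, :1000]); 
i=cv2.imread("pics/fin.png"); cv2.imwrite("pics/fin.png",cv2.resize(i,(800,400)))
E
```

```text
time_s: 6.12
tool_pos: [0.4978, -0.0574, 0.2559]
tool_rot: [179.9, -0.1, 0.0]
force: [1.5, 0.1, -0.2]
grip_width: 0.0005
grasp_force: 0.0
time_s: 6.95
tool_pos: [0.4968, -0.2415, 0.2554]
tool_rot: [179.9, 0.0, -0.3]
force: [0.1, -0.7, -0.2]
grip_width: 0.0009
grasp_force: 0.0
[ 0.4968 -0.2415  0.2554] [ 0.1 -0.7 -0.2]
top ball 26 0.0949 -43.8
top ball 28 0.0945 76.8
top ball 27 0.0953 -162.9
top green 66 0.1164 15.6
scene ball 19 0.0966 -163.2
scene ball 36 0.0938 -42.2
scene ball 39 0.0941 76.6
scene green 97 0.1155 16.5
```

View pics/fin.png

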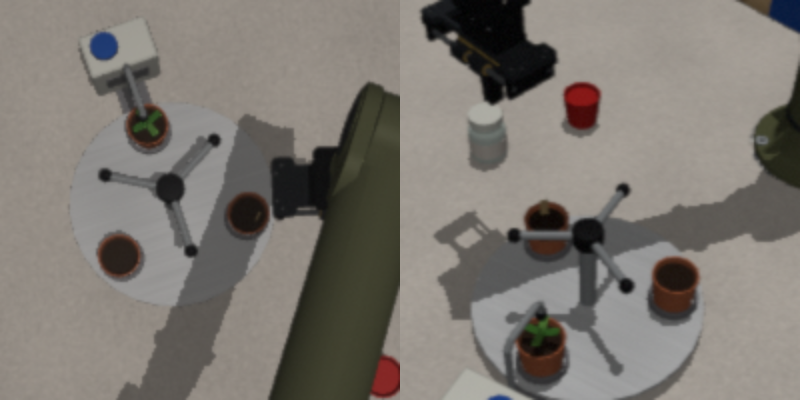

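The view shows the seedling pot under the spout, at top (149,125) and scene (541,340), with the hand clear. The spokes suggest about 1.2° (2.5 mm) of overshoot, so I'll check that once against the pot's rim.

Run:
```python
from h import *
from cell import read_camera
for n,hub in(("top",(.5299,-.018)),("scene",(.536,-.0127))):
    c=read_camera(n)
    for nm,cc in(("start",dict(np.load(n+"0.npz"))),("now",c)):
        P=cloud(cc); d=P[...,:2]-hub; r=np.hypot(d[...,0],d[...,1]); I=cc["color"].astype(int)
        m=(P[...,2]>.080)&(P[...,2]<.094)&(r>.075)&(r<.165)&(I[...,0]>I[...,2]*1.5)
        k,L,S,C=cv2.connectedComponentsWithStats(cv2.dilate(m.astype(np.uint8),np.ones((3,3))))
        for i in range(1,k):
            q=P[(L==i)&m][:,:2]
            if len(q)<25: continue
            s=np.linalg.lstsq(np.c_[2*q,np.ones(len(q))],(q**2).sum(1),rcond=None)[0]
            e=s[:2]-hub; R=np.sqrt(s[2]+s[:2]@s[:2])
            print(n,nm,len(q),"R",R.round(4),"r",np.hypot(*e).round(4),"az",np.degrees(np.arctan2(e[1],e[0])).round(1))
```

```text
top start 152 R 0.0258 r 0.1213 az -39.8
top start 104 R 0.0284 r 0.1195 az 79.6
top start 86 R 0.0294 r 0.1195 az -159.9
top now 100 R 0.0284 r 0.1206 az 16.5
top now 113 R 0.0271 r 0.1196 az -103.0
top now 96 R 0.0287 r 0.1195 az 136.6
scene start 181 R 0.0231 r 0.1281 az -157.8
scene start 263 R 0.0245 r 0.119 az -42.1
scene start 215 R 0.0245 r 0.1178 az 81.0
scene now 164 R 0.0218 r 0.1272 az -105.5
scene now 254 R 0.0254 r 0.1204 az 138.8
scene now 212 R 0.024 r 0.1164 az 17.1
```

Rims and spokes agree: the pot is at 16.7° and the spout at 18.0°, so it's about 2.7 mm past. There's plenty of time, so I'll nudge it back about 1.3° anticlockwise using the near spoke at −163°, from its left side.

```bash
python3 -m jog '[[0,-0.3,-1,0,0],[0,-0.3,-1,0,0],[0,-0.3,-1,0,0],[0,-0.3,-1,0,0],[0,-0.3,-1,0,0],[0,-0.2,-1,0,0],[0,0,-1,0,0],[0,0,-1,0,0],[0,0,-1,0,0],[0,0,-1,0,0],[0,0,-1,0,0],[0,0,-1,0,0]]'; python3 -m jog '[[0,0,-0.6,0,0],[0,0,0,0,0],[0,0,0,1,0],[0,0,0,1,0],[0,0,0,1,0],[0,0,0,1,0],[0,0,0,1,0],[0,0,0,0,0]]'; python3 m.py e
```

```text
time_s: 8.15
tool_pos: [0.464, 0.006, 0.2557]
tool_rot: [180.0, -0.0, 0.2]
force: [-0.1, -0.5, 0.6]
grip_width: 0.0006
grasp_force: 0.0
time_s: 8.82
tool_pos: [0.4617, 0.0144, 0.1519]
tool_rot: [-180.0, 0.4, -0.0]
force: [-0.8, -1.2, -0.3]
grip_width: 0.0002
grasp_force: 0.0
[0.4617 0.0144 0.1519] [-0.8 -1.2 -0.3]
top ball 26 0.0949 -43.8
top green 65 0.1163 15.5
scene ball 31 0.0942 -42.6
scene ball 47 0.0942 76.3
scene green 96 0.1153 16.5
```

```bash
python3 -m jog '[[0,0,0.5,0,0],[0,0,0.4,0,0],[0,0,0.2,0,0],[0,0,0.1,0,0],[0,0,0,0,0]]'; python3 m.py f; python3 -m jog '[[0,0,0.1,0,0],[0,0,0,0,0]]'; python3 m.py g
```

```text
time_s: 9.33
tool_pos: [0.465, -0.0095, 0.1561]
tool_rot: [180.0, -0.1, -0.1]
force: [0.8, 0.3, -0.1]
grip_width: 0.0003
grasp_force: 0.0
[ 0.465  -0.0095  0.1561] [ 0.8  0.3 -0.1]
top ball 26 0.0949 -43.8
top ball 31 0.0952 76.8
top green 66 0.1164 15.6
scene ball 32 0.0943 -42.5
scene ball 48 0.0941 76.2
scene green 95 0.1153 16.4
time_s: 9.6
tool_pos: [0.4647, -0.0105, 0.1556]
tool_rot: [180.0, -0.0, 0.1]
force: [-0.6, -0.0, 0.1]
grip_width: 0.0005
grasp_force: 0.0
[ 0.4647 -0.0105  0.1556] [-0.6 -0.   0.1]
top ball 25 0.095 -43.7
top ball 36 0.0941 76.6
top green 65 0.1163 15.5
scene ball 31 0.0941 -42.6
scene ball 47 0.0939 76.3
scene green 97 0.1157 16.5
```

```bash
python3 -m jog '[[0,0,0.07,0,0],[0,0,0,0,0]]'; python3 m.py h; python3 -m jog '[[0,0,0.07,0,0],[0,0,0,0,0]]'; python3 m.py i
```

```text
time_s: 9.87
tool_pos: [0.4646, -0.012, 0.1555]
tool_rot: [180.0, 0.0, 0.0]
force: [0.2, -0.3, 0.4]
grip_width: 0.0005
grasp_force: 0.0
[ 0.4646 -0.012   0.1555] [ 0.2 -0.3  0.4]
top ball 25 0.0948 -43.8
top ball 41 0.0928 76.7
top green 64 0.1166 15.6
scene ball 31 0.0941 -42.6
scene ball 48 0.0941 76.2
scene green 98 0.1157 16.5
time_s: 10.13
tool_pos: [0.4647, -0.0135, 0.1555]
tool_rot: [180.0, 0.0, 0.0]
force: [-0.3, -0.4, 0.1]
grip_width: 0.0003
grasp_force: 0.0
[ 0.4647 -0.0135  0.1555] [-0.3 -0.4  0.1]
top ball 26 0.0949 -43.8
top ball 39 0.0932 76.5
top green 64 0.1166 15.6
scene ball 32 0.0943 -42.5
scene ball 48 0.0941 76.2
scene green 95 0.1157 16.4
```

```bash
for k in j k l; do :; done; python3 -m jog '[[0,0,0.06,0,0],[0,0,0,0,0]]'; python3 m.py j; python3 -m jog '[[0,0,0.06,0,0],[0,0,0,0,0]]'; python3 m.py k
```

```text
time_s: 10.4
tool_pos: [0.4647, -0.0147, 0.1555]
tool_rot: [180.0, -0.0, 0.0]
force: [-0.6, -0.5, 0.4]
grip_width: 0.0001
grasp_force: 0.0
[ 0.4647 -0.0147  0.1555] [-0.6 -0.5  0.4]
top ball 26 0.0949 -43.8
top ball 42 0.0923 76.8
top green 65 0.1163 15.5
scene ball 31 0.0941 -42.6
scene ball 49 0.0941 76.3
scene green 95 0.1154 16.6
time_s: 10.67
tool_pos: [0.4647, -0.0153, 0.1555]
tool_rot: [-180.0, -0.0, 0.0]
force: [-0.1, 2.1, -0.9]
grip_width: 0.0006
grasp_force: 0.5
[ 0.4647 -0.0153  0.1555] [-0.1  2.1 -0.9]
top ball 26 0.0949 -43.8
top ball 38 0.0932 76.7
top green 65 0.1163 15.7
scene ball 31 0.0941 -42.6
scene ball 49 0.0941 76.3
scene green 96 0.1151 16.6
```

Contact now (2 N). One 1.6 mm nudge should do it.

```bash
python3 -m jog '[[0,0,0.08,0,0],[0,0,0,0,0],[0,0,0,0,0]]'; python3 m.py l
```

```text
time_s: 11.02
tool_pos: [0.4648, -0.0171, 0.1556]
tool_rot: [-180.0, -0.0, 0.1]
force: [1.2, 2.8, 0.1]
grip_width: 0.0003
grasp_force: 1.0
[ 0.4648 -0.0171  0.1556] [1.2 2.8 0.1]
top ball 25 0.0945 -41.9
top ball 33 0.0937 78.4
top green 67 0.1176 17.7
scene ball 33 0.0941 -41.0
scene ball 48 0.095 78.1
scene green 106 0.1158 17.4
```

```bash
python3 -m jog '[[0,0,-0.3,0,0],[0,0,-0.5,0,0],[0,0,-0.4,0,0],[0,0,0,-1,0],[0,0,0,-1,0],[0,0,0,-1,0],[0,0,0,-1,0],[0,0,0,-1,0],[0,0,1,0,0],[0,0,1,0,0],[0,0,1,0,0],[0,0,1,0,0]]'; python3 -m jog '[[0,0,1,0,0],[0,0,1,0,0],[0,0,1,0,0],[0,0,1,0,0],[0,0,1,0,0],[0,0,1,0,0],[0,0,1,0,0],[0,0,1,0,0],[0,0,0,0,0],[0,0,0,0,0]]'; python3 m.py z
```

```text
time_s: 12.12
tool_pos: [0.4647, -0.0734, 0.2557]
tool_rot: [179.9, -0.0, 0.1]
force: [0.2, -0.6, -0.5]
grip_width: 0.0006
grasp_force: 0.0
time_s: 12.95
tool_pos: [0.4647, -0.2335, 0.2552]
tool_rot: [-180.0, 0.0, -0.1]
force: [0.1, 0.9, -0.4]
grip_width: 0.0004
grasp_force: 0.0
[ 0.4647 -0.2335  0.2552] [ 0.1  0.9 -0.4]
top ball 24 0.0945 -41.7
top ball 28 0.0947 78.4
top ball 29 0.0956 -160.8
top green 66 0.1182 18.0
scene ball 21 0.0963 -162.0
scene ball 44 0.0925 -40.8
scene ball 40 0.0944 78.3
scene green 104 0.1157 17.5
```

View pics/scene_z.png

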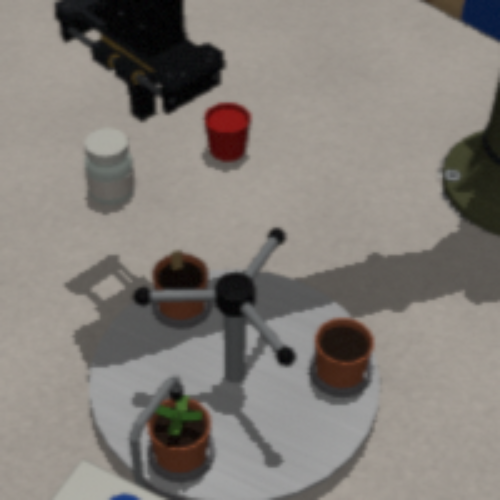

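The seedling pot, at (180,435), stands under the spout tip at (178,390). Its azimuth is about 18.5° against the spout's 18°, and the hand is clear.

```bash
python3 -c "
from cell import env; print(env.sign_off())"
```

```text
the job is handed in; nothing more can be done
None
```

The carousel was turned so the seedling pot stands under the drip spout, about 0.5° (1 mm) off centre by the camera measurements; the hand is clear and the job was handed in at about 13 s.

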